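# Pop a guest pager and stop it with the other finger

### The job

Give out the guest pager: with one fingertip press the key of the sloping pager cradle fully down so that the pager pops out, and with the other finger stop the pager on the ramp before it slides off the low end. Do not lift, pinch or carry the pager, and leave the things round it where they are. The program finishes while holding: the key still pressed down and the pager resting against your other finger.

Things in the scene. Friction and masses are not known exactly. Their poses are not given: they have to be found in the camera images.
- ramp: fixed sloping steel channel of the pager cradle, turned a little. Frame on the sliding surface, on its centre line, 35 mm above the worktop: x up the slope (0.21 rad), y across to the key's side, z square to the surface. Surface from x = -110 mm (open low end, nearest the robot) to +95 mm (back wall); 58 mm wide between side walls 4 mm thick that stand 8 mm above it
- pager: guest pager, a slick black plastic slab 60 mm along the slope, 54 mm across, 22 mm thick, 0.08 to 0.17 kg, grey ring on top; origin at the centre of its underside, axes as the ramp's. Starts at x = +55 mm on the ramp, held by two pins 7 mm high at x = +20 mm, a spring pusher (about 1 N) behind it. Once freed it reaches the low end in about 0.4 s: the other finger must already stand in its way
- key_top (a point): centre of the level top face of the grey release key, 32 mm along the slope direction by 24 mm across, beside the channel: 50 mm from its centre line. 45 mm above the worktop when free, 33 mm fully down; the dark pod round it is 28 mm high. The channel's side wall, 5 mm from the key, is there about as high as the pressed key (34 mm)
- key (a joint): travel of the release key straight down: 0 free, 0.012 m fully down; spring 1.4 N at first, 5.6 N fully down. From 6 to 8 mm down the pins are sunk and the pager pops out; when let go, key and pins rise again
- stop_spot (a point): point of the sliding surface on the centre line of the channel, straight across from the key (50 mm from the key's centre), 26 mm above the worktop. A finger here, level with the finger on the fully pressed key, clears the surface by 7 mm and stops the pager
- salt_shaker: bystander: glass salt shaker, 44 mm wide, 90 mm high, on one side of the cradle; origin at the centre of its underside
- jigger: bystander: steel double-cone jigger, 43 mm wide, 78 mm high, on one side of the cradle; origin at the centre of its underside
- espresso_cup_1: bystander: blue espresso cup, 53 mm high, behind the cradle; origin at the centre of its underside
- milk_pitcher_small: bystander: small steel milk pitcher, 94x69x85 mm, to the right; origin at the centre of its underside
- tamper: bystander: tamper with a wooden handle, 58 mm wide, 94 mm high, to the left; origin at the centre of its underside
Things that resemble listed ones, but are neither listed nor needed, are in the scene too. There is more than one size of the pager; the one meant has the size given above.

How it is judged:
By the outcome, as a careful person would: the job done as asked, in the order asked, and still so for the second after the job is handed in, while the arm keeps its last pose, push and grip.
It also fails if it takes over 32 s, if anything falls off the work surface, if the arm or the gripper's body presses on something with over 40 N, if the wrist force passes 120 N, or if a joint passes its speed limit or range.

### The arm

A 6-joint arm with a two-finger parallel gripper is mounted at the origin on a cart in front of the work surface, level with it; the furniture and walls round the work are solid. World frame = base frame: x ahead of the robot, y to its left, z up, the work surface at z = 0. Lengths are in m, angles in degrees, forces in N, time in s.
With the tool pointing down it reaches from about 0.3 to 0.825 m from the base axis. Payload 5.4 kg.
Tool frame: the origin (TCP) lies on the centre line of the jaws, within the pads' length; the fingertips stand 14 mm ahead of it and the grasp point (between the pads) lies 5 mm behind it (bot.tcp_to_tips is the distance from the TCP to the fingertips, in m); z points along the fingers, y is the line along which they close (so a half turn about z gives the same grasp; the last joint's range is limited). The gripper opens to 92 mm and grips with 3 to 60 N. Pads are 20 mm wide; open, the fingers measure 128 mm over their backs; the gripper's body (75 mm by 189 mm) begins 69 mm behind the grasp point.
Start: joints at [64.051, 9.076, 91.501, -0, 79.423, -12.038], TCP at [0.138, 0.558, 0.205] pointing down, gripper open.
Joint ranges: [-166.64, 166.64], [-54.1, 131.32], [10.49, 154.53], [-73.88, 253.88], [9.74, 151.15], [-171.62, 171.62]. Speed limits (degrees/s): [147.25, 147.25, 180, 180, 180, 180].

### API

Orientations are given as a 3x3 rotation matrix whose columns are the frame's x, y, z axes.
In Python, from rig import bot gives the robot as it stands.
- The arm moves only by the shell command python3 -m pendant 'ROWS' [OPENING]. ROWS is JSON, a list of rows, each a list of 6 numbers: the shift along the tool's x, y, z in m, then the turn, a rotation vector about the tool's x, y, z in degrees. In form: [[x, y, z, rx, ry, rz], ...]. A call has 1 to 5 rows; each row shifts and turns the commanded pose from where the row before left it, along the tool's axes as they then stand; what a row does not reach is not made up. A row lasts 1/8 s, in which the tool goes at most 62.5 mm and 10.7 degrees, less where a joint would pass 70% of its speed; a pose out of reach is approached as far as the arm can. A call with a gripper value outside its range is refused whole. OPENING is the opening, from -1 (shut) to 1 (fully open), set as the call begins (- or left out, the last holds). The fingers move at their own pace and stop on an object; the grip force is fixed at half the most. Time passes only in rows, so rows that do not move let the fingers close. It gives the time, the measured TCP pose, the force, the opening and the grip force at its end, in the units of the state.
- bot.get_obs(): the state, without advancing time (a new reading comes with each control period).
- bot.read_camera(name): name is "scene" or "top"; returns (picture, depth): 384x512x3 uint8, red, green, blue; 384x512 float32, m along the optical axis (not along the pixel's ray), 0 where there is no reading.
- bot.camera_info(name): a dict with "fx", "fy", "cx", "cy" (pixels), "R" (3x3) and "t" (3): a world point X has camera coordinates R X + t. Camera axes: x right, y down, z forward; pixel columns grow to the right and rows downward; lengths in m; the calibration is good to about 2 mm. A picture is of the moment at which its call begins. camera_info takes no time and is no camera call.
- bot.finish_job(): hands the job in; it is judged then, once.
Trained networks look in the newest picture that a camera, given by its name, has taken for a name from the list of things; names that differ only in an ending like _2 or _b are one class to them, and where a whole thing is asked for, a point or a joint stands for the part that bears it (a point fixed in the world has none). Each returns a list of dicts, best first, with "conf" (0 to 1); they miss things now and then, are a little off and sometimes report something else, mostly with a low value. They report only what shows in the picture. A call takes as long as a camera call. They do not tell look-alikes from the thing itself.
- bot.regions_of(camera, name): "mask" (384x512 bool, what is visible of it) and "bbox" ([left, top, right, bottom] in pixels, round what is visible of it).
- bot.landmark_of(camera, name): "location" ([row, column] in pixels: a listed point, or the origin of a listed thing).
The state is a dict: "time": time; "joint_pos": joint angles; "qd": joint speeds; "tau": joint torques, N m; "eef_pos": TCP position; "ee_rot": TCP orientation; "wrist_force": force on the tool from outside, world axes, zero at the start; "wrist_torque": the same for the moment, N m; "grip_width": finger opening in m; "gripper_force": force on a finger pad.
Only numpy, scipy, OpenCV 4.12 (cv2) and the standard library are available. Lean on these libraries where they do the work, as an engineer would, in place of code of your own. Each camera call takes 0.05 s, during which the arm holds its last target. There are 200 camera calls.

## Working session

There is one attempt and no reset: what is moved stays moved. The work goes in short steps, Python scripts to look and compute and a shell command to move; the robot and the scene stay as the last step left them, time stands still between calls to the robot, and variables do not carry over. Pictures are saved under pics/ and viewed, at most 10 in all, crops included, and the job is handed in when it is done.

```bash
mkdir -p pics; ls; cat > h.py <<'E'
import numpy as np, cv2
from rig import bot
def px2w(cam,r,c,d):
    i=bot.camera_info(cam); p=np.array([(c-i["cx"])/i["fx"]*d,(r-i["cy"])/i["fy"]*d,d])
    return np.array(i["R"]).T@(p-np.array(i["t"]))
def ray_z(cam,r,c,z):
    i=bot.camera_info(cam); R=np.array(i["R"]);o=-R.T@np.array(i["t"])
    v=R.T@np.array([(c-i["cx"])/i["fx"],(r-i["cy"])/i["fy"],1]); return o+v*(z-o[2])/v[2]
def w2px(cam,X):
    i=bot.camera_info(cam); p=np.array(i["R"])@X+np.array(i["t"]); return p[1]/p[2]*i["fy"]+i["cy"],p[0]/p[2]*i["fx"]+i["cx"]
E
python3 - <<'E'
from h import *
np.set_printoptions(precision=3,suppress=True)
for cam in("top","scene"):
    im,d=bot.read_camera(cam); cv2.imwrite(f"pics/{cam}0.png",im[:,:,::-1])
    np.savez(f"{cam}0.npz",im=im,d=d)
    for n in("ramp","pager","key_top","stop_spot","salt_shaker","jigger"):
        for x in bot.landmark_of(cam,n)[:4]:
            r,c=x["location"]; dd=d[int(r),int(c)]
            print(cam,n,round(x["conf"],2),np.round([r,c],1),px2w(cam,r,c,dd), ray_z(cam,r,c,{"key_top":.045,"ramp":.035,"stop_spot":.026}.get(n,0.05)))
E
```

```text
pics
top ramp 0.8 [204.5 266.5] [ 0.532 -0.061  0.036] [ 0.532 -0.061  0.035]
top pager 0.97 [240.5 312. ] [ 0.424 -0.194  0.027] [ 0.424 -0.19   0.05 ]
top pager 0.94 [207.6 177.9] [0.527 0.205 0.028] [0.526 0.2   0.05 ]
top pager 0.79 [188.9 265.2] [ 0.574 -0.057  0.073] [ 0.577 -0.058  0.05 ]
top key_top 0.68 [223.4 252.1] [ 0.476 -0.018  0.044] [ 0.476 -0.018  0.045]
top key_top 0.56 [208.1 216.8] [0.52  0.082 0.086] [0.523 0.086 0.045]
top stop_spot 0.73 [221.7 267.7] [ 0.481 -0.064  0.024] [ 0.481 -0.064  0.026]
top salt_shaker 0.55 [206.9 218.5] [0.524 0.077 0.083] [0.526 0.08  0.05 ]
top salt_shaker 0.15 [206.1 264.4] [ 0.527 -0.055  0.035] [ 0.526 -0.055  0.05 ]
top jigger 0.63 [202.3 301.7] [ 0.535 -0.163  0.056] [ 0.536 -0.164  0.05 ]
scene ramp 0.85 [224.8 254.4] [ 0.525 -0.061  0.036] [ 0.526 -0.06   0.035]
scene ramp 0.53 [238.4 243.6] [ 0.481 -0.059  0.026] [ 0.476 -0.064  0.035]
scene pager 0.94 [211.8 266.3] [ 0.556 -0.074  0.066] [ 0.568 -0.067  0.05 ]
scene pager 0.86 [191.5 170.7] [0.491 0.195 0.029] [0.478 0.178 0.05 ]
scene pager 0.67 [290.1 274.6] [ 0.405 -0.201  0.028] [ 0.394 -0.208  0.05 ]
scene key_top 0.46 [225.3 228.5] [ 0.48  -0.014  0.045] [ 0.48  -0.014  0.045]
scene stop_spot 0.66 [239.7 244.3] [ 0.48  -0.062  0.024] [ 0.479 -0.063  0.026]
scene salt_shaker 0.74 [208.5 206.5] [0.507 0.082 0.019] [0.488 0.063 0.05 ]
scene salt_shaker 0.25 [196.8 278.4] [ 0.616 -0.071  0.066] [ 0.629 -0.063  0.05 ]
scene jigger 0.83 [252.3 290.8] [ 0.523 -0.171  0.012] [ 0.498 -0.183  0.05 ]
```

```bash
python3 - <<'E'
from h import *
np.set_printoptions(precision=4,suppress=True)
a=np.load("top0.npz");im,d=a["im"],a["d"]
b=np.load("scene0.npz")["im"]
c1=cv2.resize(im[140:290,170:340],None,fx=3.5,fy=3.5,interpolation=cv2.INTER_CUBIC)[:600]
c2=cv2.resize(b[150:330,150:330],None,fx=2,fy=2)
cv2.imwrite("pics/crop.png",c1[:,:,::-1])
i=bot.camera_info("top"); print(-np.array(i["R"]).T@i["t"])
# height grid
rr,cc=np.mgrid[150:270,220:300]
P=np.array([px2w("top",r,c,d[r,c]) for r,c in zip(rr.ravel(),cc.ravel()) ])
np.save("P.npy",P)
# key top: points z .040-.050 near
m=(abs(P[:,2]-.045)<.004)&(np.hypot(P[:,0]-.476,P[:,1]+.018)<.03)
q=P[m]; print(len(q),q.mean(0)); print(cv2.minAreaRect((q[:,:2]*1000).astype(np.float32)))
# sliding surface plane fit
yaw0=None
m=(np.hypot(P[:,0]-.50,P[:,1]+.062)<.018); q=P[m]
A=np.c_[q[:,:2],np.ones(len(q))]; s=np.linalg.lstsq(A,q[:,2],rcond=None)[0]; print("plane",s,np.degrees(np.arctan2(s[1],s[0])),np.arctan(np.hypot(s[0],s[1])), "z at stop",s@[.481,-.064,1])
E
```

```text
[ 0.4584 -0.0191  1.095 ]Traceback (most recent call last):
  File "<stdin>", line 11, in <module>
  File "h.py", line 4, in px2w
    i=bot.camera_info(cam); p=np.array([(c-i["cx"])/i["fx"]*d,(r-i["cy"])/i["fy"]*d,d])
ValueError: time passes only in moves, steps and waits
```

View pics/crop.png

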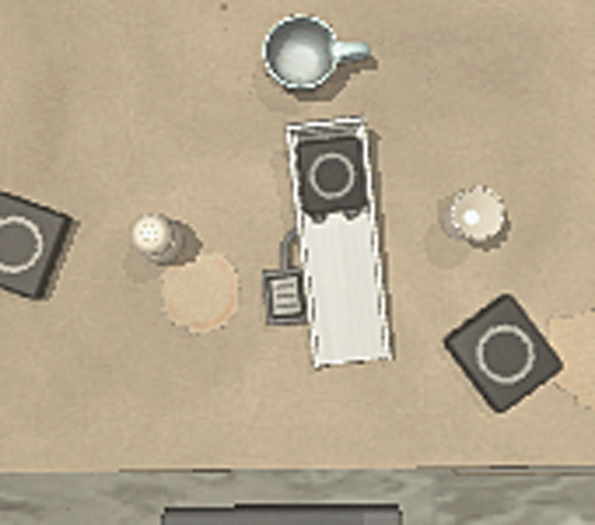

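View pics/scene0.png

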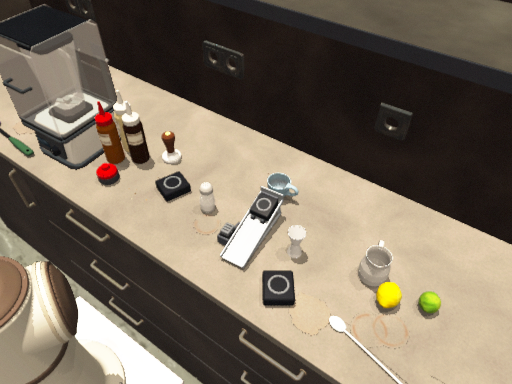

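The crop shows the cradle with the small pager (crop 332,175) at its high end behind two pins, and the key at (285,295) on its left. The salt shaker is at (155,235) and the jigger at (478,215). There are three pagers in the scene picture: (266,207) on the ramp, (173,187) and (279,288) loose and larger. The one on the ramp is meant, because it sits behind the pins and is narrow enough to fit the channel.

```bash
python3 - <<'E'
from h import *
np.set_printoptions(precision=4,suppress=True)
a=np.load("top0.npz");im,d=a["im"],a["d"]
i=bot.camera_info("top");R=np.array(i["R"]);t=np.array(i["t"])
rr,cc=np.mgrid[150:270,220:300]; D=d[150:270,220:300]
P=(np.stack([(cc-i["cx"])/i["fx"]*D,(rr-i["cy"])/i["fy"]*D,D],-1).reshape(-1,3)-t)@R
m=(abs(P[:,2]-.045)<.003)&(np.hypot(P[:,0]-.476,P[:,1]+.018)<.022)
q=P[m]; print("key",len(q),q.mean(0),cv2.minAreaRect((q[:,:2]*1000).astype(np.float32)))
m=(np.hypot(P[:,0]-.50,P[:,1]+.064)<.02); q=P[m]
s=np.linalg.lstsq(np.c_[q[:,:2],np.ones(len(q))],q[:,2],rcond=None)[0]
print("plane",s,"yaw",np.degrees(np.arctan2(s[1],s[0])),"slope",np.arctan(np.hypot(s[0],s[1])),"z stop",s@[.481,-.064,1])
# channel outline: on/above plane, within region
h=P[:,2]-np.c_[P[:,:2],np.ones(len(P))]@s
m=(abs(h)<.015)&(P[:,2]>.008)&(abs(P[:,1]+.062)<.05)&(P[:,0]<.66)&(P[:,0]>.40)
msk=np.zeros(D.shape,np.uint8); msk.ravel()[m]=1
# all points raised >8mm connected, per world-x slice: y extents
for x in np.arange(.42,.56,.01):
    w=m&(abs(P[:,0]-x)<.005)&(abs(h)<.012)&(P[:,1]<-.025)
    print(round(x,2),P[w,1].min(),P[w,1].max(),(P[w,1].min()+P[w,1].max())/2)
for cam in("top","scene"):
    bot.read_camera(cam)
    for n in("key_top","stop_spot","ramp"):
        for x in bot.landmark_of(cam,n)[:1]:
            r,c=x["location"]; print(cam,n,round(x["conf"],2),ray_z(cam,r,c,{"key_top":.045,"ramp":.035,"stop_spot":.026}[n]))
o=bot.get_obs(); print(o["eef_pos"],o["ee_rot"],o["grip_width"],bot.tcp_to_tips)
E
```

```text
key 85 [ 0.4744 -0.0152  0.0451] ((474.6791076660156, -14.402463912963867), (23.50568389892578, 29.264535903930664), 89.23101043701172)
plane [ 0.1993  0.0307 -0.0676] yaw 8.765530473183318 slope 0.19896854613711992 z stop 0.02630897215717727
0.42 -0.10310018633541636 -0.03739860116213454 -0.07024939374877545
0.43 -0.1027142684650215 -0.03742213446472208 -0.07006820146487179
0.44 -0.10352683576767377 -0.03752218137084131 -0.07052450856925754
0.45 -0.10047965698737514 -0.025915060469507763 -0.06319735872844146
0.46 -0.09743848006916749 -0.025972270588807043 -0.06170537532898726
0.47 -0.09739919756467616 -0.02908593799662226 -0.06324256778064921
0.48 -0.09738699650321404 -0.026369862185793073 -0.061878429344503556
0.49 -0.09462955235770283 -0.026421544147387052 -0.06052554825254494
0.5 -0.09484542363273073 -0.026590086626398016 -0.06071775512956437
0.51 -0.09464387313970132 -0.02963162391839918 -0.062137748529050255
0.52 -0.09190559253884316 -0.02696312262845006 -0.05943435758364661
0.53 -0.09205426085563426 -0.027004556542889337 -0.05952940869926179
0.54 -0.08919692051436527 -0.027148575216472244 -0.05817274786541876
0.55 -0.0891479037188148 -0.027299846794226697 -0.05822387525652075
0.56 -0.08930359615281702 -0.02749220324435196 -0.05839789969858449
top key_top 0.67 [ 0.6728 -0.036   0.045 ]
top stop_spot 0.73 [ 0.479  -0.0622  0.026 ]
top ramp 0.92 [ 0.5313 -0.0631  0.035 ]
scene key_top 0.58 [ 0.4741 -0.0164  0.045 ]
scene stop_spot 0.63 [ 0.4907 -0.0002  0.026 ]
scene ramp 0.77 [ 0.5344 -0.0596  0.035 ]
[0.1382 0.5581 0.2052] [[-0.9707  0.2404 -0.    ]
 [ 0.2404  0.9707 -0.    ]
 [ 0.     -0.     -1.    ]] 0.09179214849656171 0.014
```

```bash
python3 -m pendant '[[-0.034,-0.036,0,0,0,0],[-0.034,-0.036,0,0,0,0],[-0.034,-0.036,0,0,0,0],[-0.034,-0.036,0,0,0,0],[-0.034,-0.036,0,0,0,0]]' -0.304
python3 -m pendant '[[-0.034,-0.036,0,0,0,0],[-0.034,-0.036,0,0,0,0],[-0.034,-0.036,0,0,0,0],[-0.034,-0.036,0,0,0,0],[-0.034,-0.036,0,0,0,0]]'
python3 -m pendant '[[-0.034,-0.035,0,0,0,0],[-0.034,-0.034,0,0,0,0],[-0.034,-0.034,0,0,0,0],[-0.031,-0.034,0,0,0,-4],[0,0,0,0,0,-7]]'
python3 -m pendant '[[0,0,0.02,0,0,-7],[0,0,0.02,0,0,-3],[0,0,0.02,0,0,0],[0,0,0,0,0,0]]'
python3 - <<'E'
from h import *
np.set_printoptions(precision=4,suppress=True)
o=bot.get_obs(); print(o["time"],o["eef_pos"],o["ee_rot"],o["grip_width"],o["wrist_force"])
im,d=bot.read_camera("top"); 
c=cv2.resize(im[140:290,170:340],None,fx=3.5,fy=3.5,interpolation=cv2.INTER_CUBIC)
cv2.imwrite("pics/t1.png",c[:,:,::-1])
im,d=bot.read_camera("scene"); 
c=cv2.resize(im[150:300,180:330],None,fx=4,fy=4,interpolation=cv2.INTER_CUBIC)
cv2.imwrite("pics/s1.png",c[:,:,::-1])
for cam in("top","scene"):
    for n in("ramp","key_top","stop_spot"):
        for x in bot.landmark_of(cam,n)[:1]:
            r,c=x["location"]; print(cam,n,round(x["conf"],2),ray_z(cam,r,c,{"key_top":.045,"ramp":.035,"stop_spot":.026}[n]))
# yaw from edges in first top picture: ramp wall tops
a=np.load("top0.npz")["im"]
E
```

```text
time: 1.72
eef_pos: [0.2606, 0.3412, 0.2054]
ee_rot: [[-0.971, 0.24, 0.001], [0.24, 0.971, 0.0], [-0.001, 0.001, -1.0]]
wrist_force: [1.2, -0.7, 0.9]
grip_width: 0.0436
gripper_force: 0.0
time: 2.35
eef_pos: [0.3824, 0.1254, 0.2055]
ee_rot: [[-0.971, 0.241, 0.001], [0.241, 0.971, 0.0], [-0.001, 0.0, -1.0]]
wrist_force: [0.4, 0.0, -0.4]
grip_width: 0.032
gripper_force: 0.0
time: 2.98
eef_pos: [0.4789, -0.0407, 0.2052]
ee_rot: [[-0.999, 0.051, 0.0], [0.051, 0.999, -0.001], [-0.0, -0.001, -1.0]]
wrist_force: [0.5, 0.5, -0.0]
grip_width: 0.0325
gripper_force: 0.0
time: 3.48
eef_pos: [0.4767, -0.0376, 0.1438]
ee_rot: [[-0.992, -0.123, -0.003], [-0.123, 0.992, 0.001], [0.003, 0.002, -1.0]]
wrist_force: [-0.0, -0.2, -0.0]
grip_width: 0.0323
gripper_force: 0.0
3.475 [ 0.4767 -0.0376  0.1438] [[-0.9924 -0.1234 -0.0032]
 [-0.1234  0.9924  0.0011]
 [ 0.0031  0.0015 -1.    ]] 0.03226776207145047 [-0.0275 -0.235  -0.0107]
top ramp 0.68 [0.6144 0.3128 0.035 ]
scene ramp 0.96 [ 0.5344 -0.0569  0.035 ]
scene key_top 0.66 [ 0.4814 -0.0157  0.045 ]
scene stop_spot 0.74 [ 0.4778 -0.0706  0.026 ]
```

View pics/s1.png

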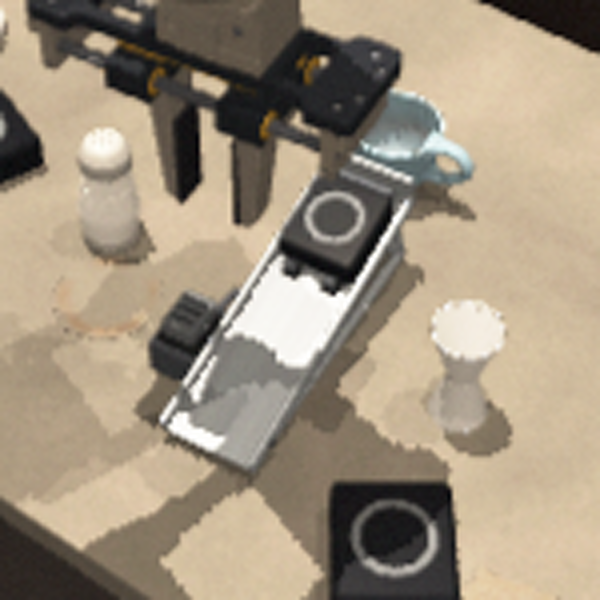

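The view shows the open fingers above the cradle: key at (188,335), pager at (335,215) still held by its pins, and the body clear of the shaker and cup. I'll descend to just above the key.

```bash
python3 -m pendant '[[0,-0.002,0.025,0,0,0],[0,0,0.025,0,0,0],[0,0,0.017,0,0,0],[0,0,0.005,0,0,0],[0,0,0,0,0,0]]'
python3 - <<'E'
from h import *
im,d=bot.read_camera("scene"); i=bot.camera_info("scene")
o=bot.get_obs(); p=o["eef_pos"];R=np.array(o["ee_rot"]); print(p)
im=im.copy()
c=cv2.resize(im[190:270,200:300],None,fx=7,fy=7,interpolation=cv2.INTER_CUBIC)
cv2.imwrite("pics/s2.png",c[:,:,::-1])
E
```

```text
time: 4.5
eef_pos: [0.4784, -0.0401, 0.0735]
ee_rot: [[-0.992, -0.123, 0.0], [-0.123, 0.992, -0.0], [-0.0, -0.0, -1.0]]
wrist_force: [0.3, 0.2, 0.6]
grip_width: 0.0316
gripper_force: 0.0
[ 0.47874159 -0.04018149  0.07391531]
```

View pics/s2.png

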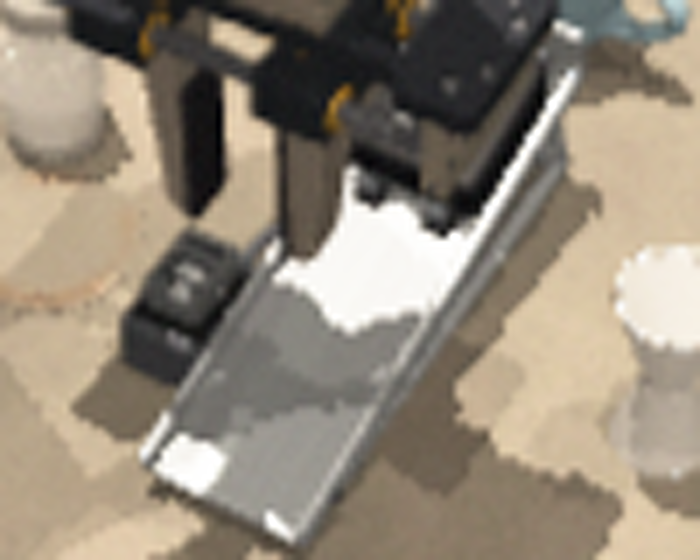

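```bash
python3 - <<'E'
from h import *
o=bot.get_obs(); p=np.array(o["eef_pos"]);R=np.array(o["ee_rot"])
f=lambda X:np.round([(w2px("scene",X)[1]-200)*7,(w2px("scene",X)[0]-190)*7])
for y in(.016,.025,.034,-.016,-.025,-.034): 
  for x in (-.01,.01):
    t=p+R@[x,y,.014]; print(x,y,f(t),"at key/stop height",f(np.array([t[0],t[1],.045])))
k=p+R@[0,.025,0];s=p-R@[0,.025,0]
im=cv2.imread("pics/s2.png"); 
for dx,dy in((-.016,-.012),(-.016,.012),(.016,.012),(.016,-.012)):
  q=p+R@[dx,.025+dy,0];q[2]=.045;cv2.circle(im,tuple(map(int,f(q))),4,(0,0,255),-1)
for u in(-.029,.029):
  q=p+R@[0,-.025+u,0];q[2]=.026;cv2.circle(im,tuple(map(int,f(q))),4,(0,255,0),-1)
for u in(.016,.034,-.016,-.034):
  for x in (-.01,.01): cv2.circle(im,tuple(map(int,f(p+R@[x,u,.014]))),4,(255,0,0),-1)
cv2.imwrite("pics/s3.png",im)
E
```

```text
-0.01 0.016 [230. 220.] at key/stop height [232. 247.]
0.01 0.016 [201. 259.] at key/stop height [202. 286.]
-0.01 0.025 [208. 210.] at key/stop height [210. 238.]
0.01 0.025 [179. 249.] at key/stop height [180. 276.]
-0.01 0.034 [186. 201.] at key/stop height [188. 228.]
0.01 0.034 [156. 240.] at key/stop height [158. 267.]
-0.01 -0.016 [310. 255.] at key/stop height [311. 282.]
0.01 -0.016 [281. 294.] at key/stop height [282. 321.]
-0.01 -0.025 [333. 264.] at key/stop height [333. 291.]
0.01 -0.025 [304. 305.] at key/stop height [305. 331.]
-0.01 -0.034 [356. 274.] at key/stop height [356. 301.]
0.01 -0.034 [328. 315.] at key/stop height [328. 342.]
```

View pics/s3.png

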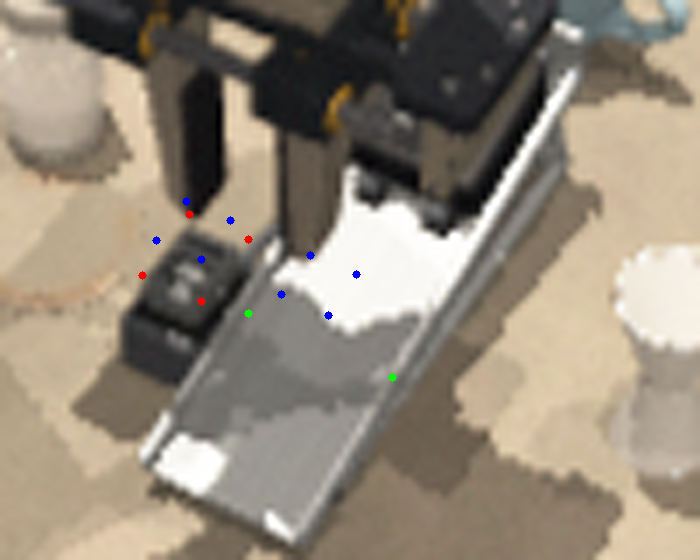

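```bash
python3 - <<'E'
from h import *
np.set_printoptions(precision=3,suppress=True,linewidth=200)
def cloud(cam,r0,r1,c0,c1):
    im,d=bot.read_camera(cam); i=bot.camera_info(cam);R=np.array(i["R"]);t=np.array(i["t"])
    rr,cc=np.mgrid[r0:r1,c0:c1]; D=d[r0:r1,c0:c1]
    return (np.stack([(cc-i["cx"])/i["fx"]*D,(rr-i["cy"])/i["fy"]*D,D],-1)-t)@R, im[r0:r1,c0:c1]
P,im=cloud("scene",190,270,200,300); np.savez("c.npz",P=P,im=im)
for c,r in((28,28),(27,29),(28,30),(32,28),(42,35),(44,35),(27,40),(22,42),(30,44),(25,37),(26,43),(21,50),(33,40)): print((c*7,r*7),P[r,c],im[r,c])
q=P.reshape(-1,3);k=(abs(q[:,2]-.045)<.003)&(abs(q[:,0]-.475)<.03)&(abs(q[:,1]+.015)<.025)
print("key scene",k.sum(),q[k].mean(0),q[k].min(0),q[k].max(0),cv2.minAreaRect((q[k,:2]*1000).astype(np.float32)))
# finger tips lowest
for lo,hi in((-.035,.02),(-.095,-.042)):
    m=(q[:,2]>.05)&(q[:,2]<.085)&(q[:,1]>lo)&(q[:,1]<hi)&(abs(q[:,0]-.478)<.025); print("finger",m.sum(),q[m].min(0),q[m].max(0))
E
```

```text
(196, 196) [ 0.467 -0.024  0.092] [19 18 21]
(189, 203) [ 0.466 -0.022  0.088] [34 30 31]
(196, 210) [ 0.468 -0.024  0.084] [45 42 40]
(224, 196) [0.533 0.018 0.001] [189 170 143]
(294, 245) [ 0.471 -0.063  0.09 ] [92 80 70]
(308, 245) [ 0.472 -0.068  0.093] [99 87 74]
(189, 280) [ 0.465 -0.021  0.047] [103  98  94]
(154, 294) [ 0.458 -0.011  0.039] [66 68 63]
(210, 308) [ 0.47  -0.026  0.029] [31 32 29]
(175, 259) [ 0.471 -0.01   0.045] [60 60 58]
(182, 301) [ 0.458 -0.023  0.043] [94 93 89]
(147, 350) [ 0.451 -0.012  0.015] [50 47 51]
(231, 280) [ 0.486 -0.023  0.027] [31 32 29]
key scene 98 [ 0.472 -0.015  0.045] [ 0.455 -0.027  0.042] [ 0.489 -0.002  0.048] ((472.2137451171875, -14.834742546081543), (33.88881301879883, 23.934926986694336), 4.459266662597656)
finger 6 [ 0.466 -0.024  0.08 ] [ 0.487 -0.016  0.084]
finger 3 [ 0.471 -0.062  0.083] [ 0.473 -0.057  0.084]
```

```bash
python3 -m pendant '[[0.002,0,0.004,0,0,0],[0,0,0.004,0,0,0],[0,0,0.003,0,0,0],[0,0,0,0,0,0]]'
python3 - <<'E'
from h import *
o=bot.get_obs(); print(o["eef_pos"],o["wrist_force"])
im,d=bot.read_camera("scene")
c=cv2.resize(im[190:270,200:300],None,fx=7,fy=7,interpolation=cv2.INTER_CUBIC)
cv2.imwrite("pics/s4.png",c[:,:,::-1])
E
```

```text
time: 5.1
eef_pos: [0.4759, -0.0402, 0.0619]
ee_rot: [[-0.992, -0.123, -0.001], [-0.123, 0.992, 0.0], [0.001, 0.0, -1.0]]
wrist_force: [0.3, -0.0, 0.2]
grip_width: 0.0321
gripper_force: 0.0
[ 0.47587956 -0.04015191  0.06185077] [ 0.31332482 -0.0211879   0.16070585]
```

View pics/s4.png

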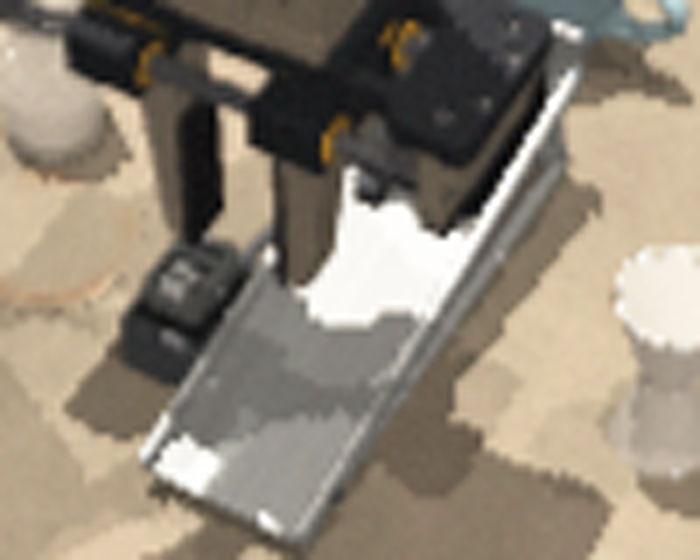

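Both fingers hang over the right places: the key finger's tip at (193,240) is above the key at (187,280), and the other finger at (305,275) is over the channel. I'll now go down by feel.

```bash
python3 -m pendant '[[0,0,0.003,0,0,0],[0,0,0.002,0,0,0],[0,0,0,0,0,0]]'; python3 -m pendant '[[0,0,0.002,0,0,0],[0,0,0,0,0,0]]'
python3 - <<'E'
from h import *
np.set_printoptions(precision=3,suppress=True)
o=bot.get_obs(); print(o["eef_pos"],o["wrist_force"])
im,d=bot.read_camera("scene"); i=bot.camera_info("scene")
rr,cc=np.mgrid[190:270,200:300];D=d[190:270,200:300]
P=((np.stack([(cc-i["cx"])/i["fx"]*D,(rr-i["cy"])/i["fy"]*D,D],-1)-np.array(i["t"]))@np.array(i["R"]))
for c in (26,27,28,29,30):
    print(c,[tuple(np.round(P[r,c]*1000).astype(int)) for r in range(28,44,2)])
E
```

```text
time: 5.52
eef_pos: [0.476, -0.0402, 0.057]
ee_rot: [[-0.992, -0.123, -0.0], [-0.123, 0.992, 0.0], [0.0, 0.0, -1.0]]
wrist_force: [0.1, -1.1, -0.2]
grip_width: 0.0319
gripper_force: 0.0
time: 5.78
eef_pos: [0.476, -0.0402, 0.055]
ee_rot: [[-0.992, -0.123, -0.0], [-0.123, 0.992, 0.0], [0.0, 0.0, -1.0]]
wrist_force: [-0.2, -0.3, -0.5]
grip_width: 0.0322
gripper_force: 0.0
[ 0.476 -0.04   0.055] [-0.166 -0.262 -0.478]
26 [(np.int64(464), np.int64(-22), np.int64(94)), (np.int64(465), np.int64(-20), np.int64(84)), (np.int64(462), np.int64(-22), np.int64(81)), (np.int64(462), np.int64(-21), np.int64(73)), (np.int64(475), np.int64(-10), np.int64(44)), (np.int64(469), np.int64(-15), np.int64(46)), (np.int64(464), np.int64(-19), np.int64(46)), (np.int64(461), np.int64(-21), np.int64(44))]
27 [(np.int64(464), np.int64(-24), np.int64(95)), (np.int64(465), np.int64(-23), np.int64(86)), (np.int64(464), np.int64(-24), np.int64(80)), (np.int64(462), np.int64(-25), np.int64(75)), (np.int64(463), np.int64(-24), np.int64(66)), (np.int64(472), np.int64(-16), np.int64(44)), (np.int64(464), np.int64(-22)
[... 478 characters left out ...]
(87)), (np.int64(472), np.int64(-23), np.int64(79)), (np.int64(471), np.int64(-24), np.int64(74)), (np.int64(472), np.int64(-23), np.int64(65)), (np.int64(479), np.int64(-16), np.int64(44)), (np.int64(473), np.int64(-21), np.int64(46)), (np.int64(470), np.int64(-23), np.int64(43)), (np.int64(466), np.int64(-26), np.int64(42))]
30 [(np.int64(477), np.int64(-23), np.int64(82)), (np.int64(475), np.int64(-24), np.int64(77)), (np.int64(477), np.int64(-22), np.int64(67)), (np.int64(485), np.int64(-15), np.int64(46)), (np.int64(482), np.int64(-17), np.int64(42)), (np.int64(475), np.int64(-23), np.int64(46)), (np.int64(472), np.int64(-25), np.int64(43)), (np.int64(471), np.int64(-26), np.int64(37))]
```

No contact at the nominal height. Depth puts the real tips near z = 0.062, so they are roughly 20 mm short of the nominal length. I'll keep going down by feel.

```bash
python3 -m pendant '[[0,0,0.004,0,0,0],[0,0,0.003,0,0,0],[0,0,0,0,0,0]]' | grep -E "eef_pos|wrist"; python3 -m pendant '[[0,0,0.003,0,0,0],[0,0,0,0,0,0]]'| grep -E "eef_pos|wrist"
python3 -m pendant '[[0,0,0.003,0,0,0],[0,0,0,0,0,0]]'| grep -E "eef_pos|wrist"
python3 - <<'E'
from h import *
im,d=bot.read_camera("scene")
c=cv2.resize(im[190:270,200:300],None,fx=7,fy=7,interpolation=cv2.INTER_CUBIC)
cv2.imwrite("pics/s5.png",c[:,:,::-1])
E
```

```text
eef_pos: [0.4758, -0.0401, 0.0478]
wrist_force: [0.5, -0.5, -0.5]
eef_pos: [0.476, -0.0402, 0.045]
wrist_force: [0.9, -0.6, 0.5]
eef_pos: [0.4759, -0.0402, 0.0419]
wrist_force: [-1.0, 0.0, -0.8]
```

View pics/s5.png

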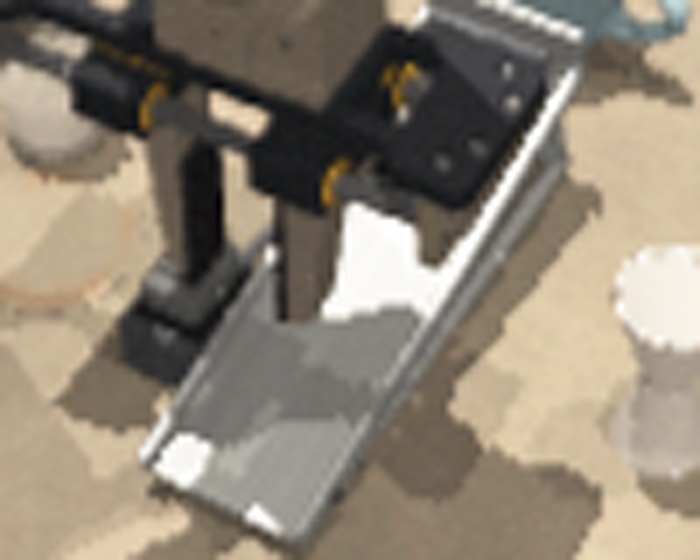

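The key finger's tip is at (193,280), just above the key top. The other finger stands in the channel at (305,315). Contact is imminent, so I'll keep going down in small steps.

```bash
for k in 1; do python3 -m pendant '[[0,0,0.003,0,0,0],[0,0,0,0,0,0]]' | grep -E "eef_pos|wrist"; done; python3 -m pendant '[[0,0,0.002,0,0,0],[0,0,0,0,0,0]]'| grep -E "eef_pos|wrist"
python3 -m pendant '[[0,0,0.002,0,0,0],[0,0,0,0,0,0]]'| grep -E "eef_pos|wrist"
python3 - <<'E'
from h import *
f=[]
o=bot.get_obs()
for _ in range(4): bot.read_camera("top"); f.append(bot.get_obs()["wrist_force"])
print(np.mean(f,0),np.std(f,0),o["time"],o["eef_pos"])
E
```

```text
eef_pos: [0.4759, -0.0402, 0.0389]
wrist_force: [-0.8, -0.3, 0.3]
eef_pos: [0.476, -0.0402, 0.037]
wrist_force: [0.6, 0.1, -0.3]
eef_pos: [0.4763, -0.0403, 0.0352]
wrist_force: [-0.2, -0.1, 1.0]
[ 0.33840198 -0.23265618  0.40528866] [0.43551673 0.35845863 0.39586511] 7.5 [ 0.47625106 -0.04029023  0.03518792]
```

```bash
python3 -m pendant '[[0,0,0.002,0,0,0],[0,0,0,0,0,0]]'| grep -E "eef_pos|wrist"
python3 - <<'E'
from h import *
np.set_printoptions(precision=4,suppress=True)
im,d=bot.read_camera("scene"); i=bot.camera_info("scene")
rr,cc=np.mgrid[190:270,200:300];D=d[190:270,200:300]
P=((np.stack([(cc-i["cx"])/i["fx"]*D,(rr-i["cy"])/i["fy"]*D,D],-1)-np.array(i["t"]))@np.array(i["R"])).reshape(-1,3)
m=(abs(P[:,0]-.463)<.007)&(abs(P[:,1]+.013)<.008)&(P[:,2]>.025)&(P[:,2]<.055)
print(m.sum(),np.percentile(P[m,2],[10,50,90]))
f=[]
for _ in range(3): bot.read_camera("top"); f.append(bot.get_obs()["wrist_force"])
print(np.mean(f,0),bot.get_obs()["tau"],bot.get_obs()["time"])
c=cv2.resize(im[180:270,190:310],None,fx=6.5,fy=6.5,interpolation=cv2.INTER_CUBIC)
cv2.imwrite("pics/s6.png",c[:,:,::-1])
E
```

```text
eef_pos: [0.4763, -0.0403, 0.0332]
wrist_force: [0.9, -0.9, 1.0]
42 [0.0307 0.0408 0.0485]
[ 0.3191 -0.209   1.4884] [  0.0441 -31.0155 -25.9377  -0.0639   0.1771  -0.007 ] 8.15
```

View pics/s6.png

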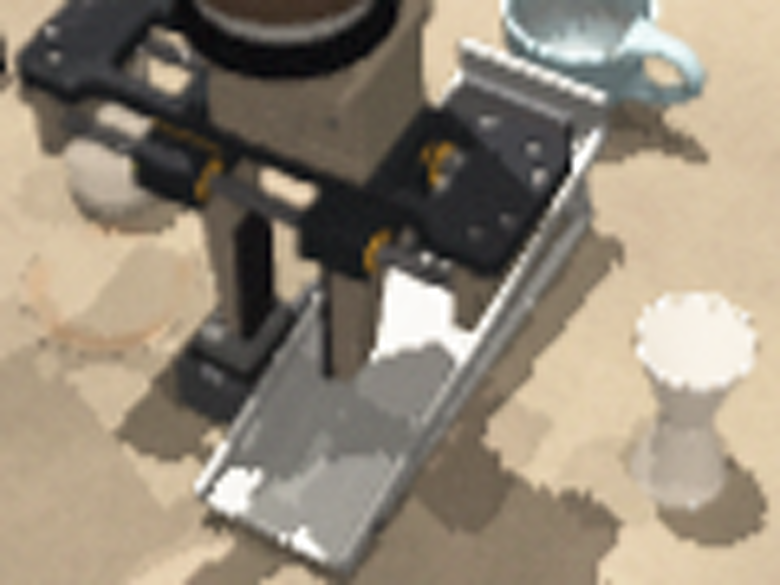

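The key finger stands on the key at (240,340), the force has risen to about 1.5 N, and the other finger is in the channel. I'll press now.

```bash
python3 -m pendant '[[0,0,0.003,0,0,0],[0,0,0.003,0,0,0],[0,0,0,0,0,0]]' | grep -E "eef_pos|wrist"; python3 -m pendant '[[0,0,0.002,0,0,0],[0,0,0,0,0,0]]'| grep -E "eef_pos|wrist"
python3 -m pendant '[[0,0,0.002,0,0,0],[0,0,0,0,0,0]]'| grep -E "eef_pos|wrist"
python3 -m pendant '[[0,0,0.001,0,0,0],[0,0,0,0,0,0]]'| grep -E "eef_pos|wrist"
python3 - <<'E'
from h import *
f=[]
for _ in range(4): bot.read_camera("top"); f.append(bot.get_obs()["wrist_force"])
print(np.mean(f,0),bot.get_obs()["time"])
im,_=bot.read_camera("scene")
for x in bot.landmark_of("scene","pager")[:4]: print(x)
E
```

```text
eef_pos: [0.4762, -0.0403, 0.0272]
wrist_force: [-7.1, 1.4, 5.9]
eef_pos: [0.4763, -0.0403, 0.0253]
wrist_force: [-0.2, -0.2, 3.9]
eef_pos: [0.4763, -0.0403, 0.0238]
wrist_force: [-2.6, -0.1, 9.1]
eef_pos: [0.4764, -0.0403, 0.0236]
wrist_force: [-4.7, 1.6, 15.8]
[-5.36865359  1.31473995 16.51993832] 9.475
{'location': [188.4, 171.0], 'conf': 0.82}
{'location': [292.6, 274.4], 'conf': 0.73}
{'location': [228.4, 253.7], 'conf': 0.47}
```

```bash
python3 - <<'E'
from h import *
im,d=bot.read_camera("scene")
c=cv2.resize(im[170:270,190:310],None,fx=6,fy=6,interpolation=cv2.INTER_CUBIC)
t,_=bot.read_camera("top")
cv2.imwrite("pics/s7.png",c[:,:,::-1])
o=bot.get_obs();print(o["eef_pos"],o["wrist_force"],o["wrist_torque"],o["time"],o["gripper_force"],o["grip_width"])
for r,cc in ((228,254),(224,254),(232,250)): print(px2w("scene",r,cc,d[r,cc]))
E
```

```text
[ 0.47634831 -0.04024046  0.02355797] [-5.16016197  1.20660612 15.06042278] [0.57328947 1.00374371 0.01829927] 9.675 8.751912584339152 0.031956106957192525
[ 0.50340055 -0.07450265  0.05522015]
[ 0.45853108 -0.10580162  0.13667417]
[ 0.49131273 -0.07131311  0.04964542]
```

View pics/s7.png

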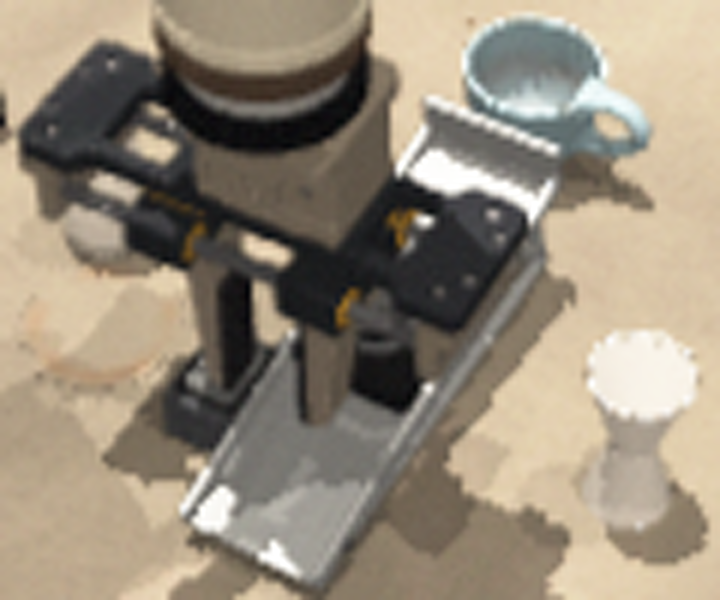

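The pager has slid down and rests against the channel finger at (380,375). The key is sunk in its pod at (215,385), and the force of about 15 N with the descent stopped shows it has bottomed. Nothing around the cradle has moved.

```bash
python3 -c "
from rig import bot
print(bot.finish_job())"
```

```text
the job is handed in; nothing more can be done
None
```

The job is handed in: the key is held fully down, and the pager has popped out and rests against the other finger on the ramp; the last picture showed none of the things round the cradle moved.

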